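# Dust a blade dispenser with a two-speed blow gun on a worm-driven turntable

### The job

Lay the blade dispenser flat on the turntable, lengthwise between its four lugs, and let go of it; then wind the crank until the turntable's zero line meets the index pointer, so that the dispenser points straight along the blow gun's nozzle. Then squeeze the gun's trigger against its handle up to the pressure point and keep it there for about a second (soft air), squeeze on through into the second stage and hold that for about a second (full air), and let the trigger go completely. Do not go into full air before the turntable is lined up, leave the dispenser lying in the lugs, and do not disturb the jar, the beaker or the timer.

Things in the scene. Friction and masses are not known exactly. Their poses are not given: they have to be found in the camera images.
- dispenser: the blade dispenser: a flat pale box with a blue top stripe, 30 wide (its x) x 100 long (its y) x 22 mm high, 0.08 kg, loose on the desk to the right; origin at the centre of its underside, z up. Grasp it across its 30 mm width.
- nest (a point): centre of the top of the turntable, a bright disc 150 mm across, top 46 mm above the desk; turns with it. Four steel lugs, 7.5 mm high, bound a nest 42 mm wide (nest x), open at both ends; each lug spans 28 to 54 mm from the centre along nest y, so 56 mm between them is open for the fingers. The dispenser's centre belongs here, its y along nest y, either way round, underside on the disc.
- turntable (a joint): angle of the turntable in rad, anticlockwise from above positive; 0 = the long zero line on its rim (at nest -x) meets the index pointer on the station and nest y lies along the nozzle. Starts between -0.61 and -0.39; moved only by the crank (turntable = crank / 24), self-locking, range -0.8 to 0.3.
- station: the fixed grey station that carries turntable and crank; origin on the desk under the turntable's axis; its x axis points away from the robot and y to the left (yaw up to 0.22 rad); the gear box with the crank is at its left, with top 48 mm above the desk.
- crank_axis (a point): point on the crank's vertical axis at the height of the middle of the crank grip, 91 mm above the desk; fixed.
- crank_pin (a point): centre of the crank's upright black grip, a free-spinning cylinder 18 mm in diameter that stands from 66 to 111 mm above the desk (this point at 91 mm); it travels round crank_axis on a circle of 32 mm radius. The steel crank arm beneath it reaches up to 65 mm above the desk. Winding it takes about 1 N.
- crank (a joint): angle of the crank in rad, anticlockwise seen from above positive; about 24 times the turntable's angle, it starts between -14.5 and -9.5, so it must be wound 1.5 to 2.3 turns anticlockwise to reach 0. The turntable counts as lined up for crank values between about -1.6 and 1.6.
- gun: two-speed blow gun, fixed on its side on a dark stand right of the turntable; origin on the desk under the barrel. Barrel 37 mm thick, level along gun y, 66 mm above the desk, nozzle to +y; handle along gun -x (to the robot), x = -10 to -116 mm, 28 mm thick in y, 53 to 79 mm above the desk. Plate under it 10 mm thick; a post holds the handle at x = -97 to -115 mm, posts under the barrel.
- trigger_face (a point): centre of the outer face of the black trigger, a paddle 54 mm long (gun x from -79 to -25 mm), 10 mm thick and 22 mm high, parallel to the handle on its nozzle side; moves with the trigger. At rest it is 56 mm (along gun y) from handle_back: squeeze the two together, one finger on each, from above.
- handle_back (a point): point on the back face of the handle opposite the trigger face, fixed (gun x = -50 mm, y = -14 mm, 66 mm above the desk).
- nozzle_tip (a point): the tip of the nozzle, 10 mm in diameter, 66 mm above the desk; fixed.
- trigger (a joint): travel of the trigger in its soft first stage, in m: 0 released, 0.010 at the pressure point (56 mm across handle and trigger becomes 46 mm). A spring of 1.5 N rising to 3 N returns it.
- second_stage (a joint): further travel of the trigger beyond the pressure point, in m: 0 not entered, 0.006 at the hard stop (40 mm across). It starts to give only at about 8.5 N and takes about 12.5 N at the stop; it springs back. The trigger's whole travel is the sum of the two joints.
- jar: bystander: square stain jar with lid, 62 x 62 x 104 mm, loose; origin at the centre of its underside.
- beaker: bystander: empty glass beaker, 72 mm in diameter, 75 mm high, loose; origin at the centre of its underside.
- timer: bystander: bench timer, 62 x 62 x 39 mm, loose; origin at the centre of its underside.
Mind the look-alikes: they are no part of the job. What is shaped like the dispenser but orange, red or turquoise is not meant.

How it is judged:
By the outcome, as a careful person would: the job done as asked, in the order asked, and still so for the second after the job is handed in, with the robot touching nothing.
It also fails if it takes over 72 s, if anything falls off the work surface, if the arm or the gripper's body presses on something with over 40 N, if the wrist force passes 120 N, or if a joint passes its speed limit or range.

### The arm

A 6-joint arm with a two-finger parallel gripper is mounted at the origin on a cart in front of the work surface, level with it; the furniture and walls round the work are solid. World frame = base frame: x ahead of the robot, y to its left, z up, the work surface at z = 0. Lengths are in m, angles in rad, forces in N, time in s.
With the tool pointing down it reaches from about 0.3 to 0.875 m from the base axis. Payload 6.4 kg.
Tool frame: the origin (TCP) lies between the finger pads; the fingertips stand ctrl.tip_extent ahead of it and the grasp point (between the pads) is the TCP (ctrl.tip_extent is the distance from the TCP to the fingertips, in m); z points along the fingers, y is the line along which they close (so a half turn about z gives the same grasp; the last joint's range is limited). The gripper opens to 85 mm and grips with 20 to 120 N. Pads are 22 mm wide; open, the fingers measure 114 mm over their backs; the gripper's body (76 mm by 85 mm) begins 54 mm behind the grasp point. The pads swing forward as they close: fully open they stand 13 mm farther back than shut.
Start: joints at [1.141, 0.181, 1.607, -0, 1.354, -0.206], TCP at [0.128, 0.561, 0.25] pointing down, gripper open.
Joint ranges: [-2.99, 2.99], [-0.89, 2.07], [0.3, 2.58], [-1.14, 4.28], [0, 2.63], [-3.12, 3.12]. Speed limits (rad/s): [2.57, 2.57, 3.01, 3.14, 3.14, 3.14].

### API

Orientations are given as a unit quaternion [w, x, y, z].
In Python, from bench import ctrl gives the robot as it stands.
- The arm moves only by the tool send_rows, never from a script. Its arguments are lists of equal length, an entry for each row: "dr": the turn, a rotation vector about the tool's x, y, z in units of 6 degrees (1.0 is 6 degrees), a list of three; "xyz": the shift along the tool's x, y, z in cm, a list of three; "jaw": the opening in per cent of the stroke, from 0 (shut) to 100 (fully open). In form: {"dr": [[wx, wy, wz], ...], "xyz": [[dx, dy, dz], ...], "jaw": [jaw, ...]}. A call has exactly 8 rows; each row is the pose to reach, as a shift and turn from the pose commanded when the call began, along the tool's axes at that moment; what a row does not reach only later rows make up. A row lasts 1/8 s, in which the tool goes at most 62.5 mm and 10.7 degrees, less where a joint would pass 70% of its speed; a pose out of reach is approached as far as the arm can. A call with a gripper value outside its range is refused whole. The fingers move at their own pace and stop on an object; the grip force is fixed at half the most. Time passes only in rows, so rows that repeat a pose let the fingers close, or fill a call up. It gives the time, the measured TCP pose, the force, the opening and the grip force at its end, in the units of the state.
- ctrl.get_obs(): the state, without advancing time (a new reading comes with each control period).
- ctrl.camera(name): name is "side" or "top"; returns the picture (420x560x3 uint8, red, green, blue); there is no depth.
- ctrl.calibration(name): a dict with "camera_matrix" (3x3 intrinsics, pixels), "world_from_camera" (4x4, takes a point from camera to world coordinates). Camera axes: x right, y up, looking along -z (the intrinsics and any distortion apply to the point x, -y, -z); pixel columns grow to the right and rows downward; lengths in m; the calibration is good to about 2 mm. A picture is of the moment at which its call begins. calibration takes no time and is no camera call.
- ctrl.hand_in(): hands the job in; it is judged then, once.
The state is a dict: "time_s": time; "q": joint angles; "dq": joint speeds; "joint_efforts": joint torques, N m; "eef_pos": TCP position; "eef_rot": TCP orientation; "wrist_force": force on the tool from outside, world axes, zero at the start; "torque": the same for the moment, N m; "opening": opening from 0.0 (shut) to 1.0 (fully open); "grasp_force": force on a finger pad.
Only numpy, scipy, OpenCV 4.12 (cv2) and the standard library are available. Lean on these libraries where they do the work, as an engineer would, in place of code of your own. Each camera call takes 0.05 s, during which the arm holds its last target. There are 200 camera calls.

## Working session

There is one attempt and no reset: what is moved stays moved. The work goes in short steps, Python scripts to look and compute and a tool call to move; the robot and the scene stay as the last step left them, time stands still between calls to the robot, and variables do not carry over. Pictures are saved under pics/ and viewed, at most 10 in all, crops included, and the job is handed in when it is done.

Besides the shell and the picture viewer there is one more tool, called as a command line: name --argument value ..., lists and objects as JSON in quotes. send_rows: Moves the arm, as the interface text tells. Its arguments: {"type":"object","properties":{"dr":{"type":"array","items":{"type":"array","items":{"type":"number"}}},"xyz":{"type":"array","items":{"type":"array","items":{"type":"number"}}},"jaw":{"type":"array","items":{"type":"number"}}},"required":["dr","xyz","jaw"]}

```bash
ls; mkdir -p pics
cat > h.py <<'E'
import numpy as np, cv2
from bench import ctrl
def snap(n,f=None):
    im=ctrl.camera(n)[:,:,::-1].copy()
    if f: cv2.imwrite('pics/'+f,im)
    return im
def ray(n,u,v):
    c=ctrl.calibration(n);K=np.array(c['camera_matrix']);T=np.array(c['world_from_camera'])
    d=np.linalg.inv(K)@[u,v,1]; d=T[:3,:3]@[d[0],-d[1],-d[2]]
    return T[:3,3],d
def onz(n,u,v,z):
    o,d=ray(n,u,v); return o+d*(z-o[2])/d[2]
def proj(n,p):
    c=ctrl.calibration(n);K=np.array(c['camera_matrix']);T=np.array(c['world_from_camera'])
    q=T[:3,:3].T@(np.array(p)-T[:3,3]); q=K@[q[0],-q[1],-q[2]]; return q[:2]/q[2]
E
python3 - <<'E'
from h import *
a=snap('top','t0.png');b=snap('side','s0.png')
for n in('top','side'):
    c=ctrl.calibration(n);print({k:np.round(v,3).tolist() if not isinstance(v,str) else v for k,v in c.items()})
print(ctrl.get_obs(),ctrl.tip_extent)
E
```

```text
pics
{'camera_matrix': [[440.955, 0.0, 276.802], [0.0, 440.955, 212.051], [0.0, 0.0, 1.0]], 'world_from_camera': [[-0.009, 0.996, -0.086, 0.46], [-1.0, -0.007, 0.024, 0.038], [0.024, 0.086, 0.996, 1.353], [0.0, 0.0, 0.0, 1.0]]}
{'camera_matrix': [[536.536, 0.0, 282.8], [0.0, 536.536, 210.64], [0.0, 0.0, 1.0]], 'world_from_camera': [[0.879, 0.241, -0.412, -0.037], [-0.477, 0.449, -0.755, -1.079], [0.003, 0.86, 0.51, 0.818], [0.0, 0.0, 0.0, 1.0]]}
{'time_s': 0.1, 'q': array([ 1.14068472e+00,  1.81476441e-01,  1.60791366e+00, -2.89723113e-06,
        1.35378296e+00, -2.06309033e-01]), 'dq': array([-0.000118  , -0.00064979, -0.00255289, -0.00019595,  0.00039772,
       -0.00014032]), 'joint_efforts': array([ 1.08456523e-03, -4.45878911e+01, -3.52239275e+01, -1.39477283e-04,
        4.12901718e-03, -3.45653746e-05]), 'eef_pos': array([0.1274055 , 0.56023024, 0.24946603]), 'eef_rot': array([-2.45884402e-04,  1.11667553e-01,  9.93745306e-01, -7.50972307e-04]), 'wrist_force': array([ 0.30776277,  0.64132517, -0.21933968]), 'torque': array([-0.00593489, -0.02230404, -0.06752608]), 'grasp_force': 0.0, 'opening': 1.0013341145725996} 0.019
```

View pics/t0.png

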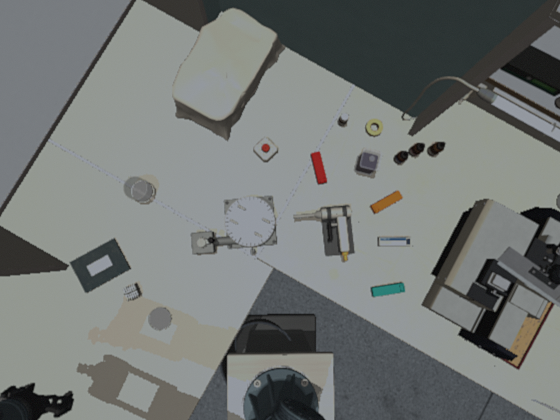

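View pics/s0.png

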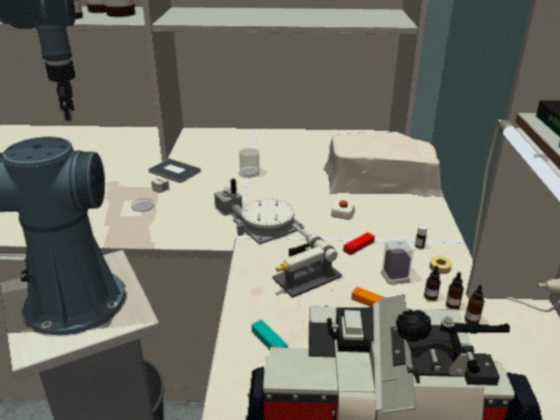

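The top view shows dispenser-shaped candidates: red (318,168), orange (386,202), pale with a blue stripe (394,241) and turquoise (388,289). I choose the pale one. The turntable is at (250,221), the crank box at (203,243), the gun at (335,230), the beaker at (141,190), the timer at (265,149) and the jar at (368,162). In the side view the microscope hides the dispenser. Next is one close crop.

Run:
```python
from h import *
a=cv2.imread('pics/t0.png')
c=cv2.resize(a[180:310,180:420],None,fx=3.3,fy=3.3,interpolation=cv2.INTER_CUBIC);cv2.imwrite('pics/t0c.png',c)
hsv=cv2.cvtColor(a,cv2.COLOR_BGR2HSV)
# blue stripe
r=hsv[225:258,370:420]; m=((r[...,0]>95)&(r[...,0]<125)&(r[...,1]>90)).astype(np.uint8)
ys,xs=np.nonzero(m);print('blue',len(xs),cv2.minAreaRect(np.c_[xs+370,ys+225].astype(np.float32)))
for y in range(234,249): print([tuple(int(t) for t in a[y,x]) for x in (382,390,394,398,406)])
```

```text
blue 41 ((394.6950988769531, 238.743896484375), (27.166156768798828, 3.533808946609497), 6.340191841125488)
[(151, 153, 148), (150, 153, 148), (149, 153, 148), (150, 154, 148), (151, 153, 148)]
[(143, 150, 149), (144, 150, 149), (142, 150, 149), (142, 150, 149), (143, 150, 148)]
[(124, 133, 137), (125, 135, 138), (124, 133, 139), (121, 130, 133), (116, 125, 127)]
[(124, 123, 118), (119, 115, 108), (116, 113, 108), (111, 106, 99), (114, 118, 115)]
[(130, 117, 99), (115, 96, 73), (112, 89, 66), (112, 90, 68), (126, 126, 122)]
[(119, 95, 70), (105, 76, 48), (104, 73, 45), (103, 72, 44), (100, 93, 87)]
[(130, 120, 110), (128, 118, 109), (129, 122, 113), (129, 120, 113), (92, 88, 82)]
[(147, 151, 148), (149, 151, 149), (157, 155, 152), (155, 154, 151), (105, 104, 102)]
[(150, 155, 150), (151, 153, 149), (162, 154, 149), (161, 154, 149), (108, 104, 102)]
[(154, 154, 149), (153, 154, 149), (162, 154, 148), (162, 154, 149), (110, 106, 104)]
[(160, 153, 148), (160, 153, 148), (161, 154, 148), (161, 152, 148), (129, 130, 127)]
[(141, 137, 134), (141, 136, 133), (139, 136, 132), (141, 137, 133), (133, 137, 135)]
[(130, 133, 131), (130, 132, 129), (131, 133, 130), (129, 132, 129), (129, 134, 132)]
[(151, 153, 147), (151, 152, 147), (152, 153, 148), (150, 152, 147), (150, 155, 149)]
[(153, 154, 149), (153, 154, 148), (152, 154, 149), (151, 153, 148), (151, 154, 149)]
```

View pics/t0c.png

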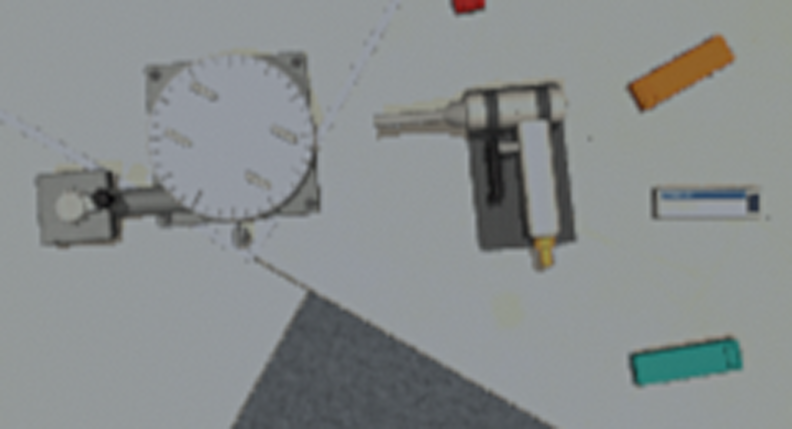

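The crop confirms the choice: a pale box with a blue stripe and a dark end cap at crop (706,203), which is full-image (394,241.5). The disc is at crop (233,135) with its zero line at (200,197) and the pointer at (240,237). The crank hub is at (70,207), the grip at (103,198), the trigger at (495,175) and the handle at (538,180).

```bash
cat > m.py <<'E'
from h import *
def pale(a):
    a=cv2.GaussianBlur(a,(0,0),.6).astype(int); return ((a[...,0]-a[...,1]>3)&(a[...,0]>125)).astype(np.uint8)
def comps(a,x0,y0,x1,y1,amin=40):
    m=np.zeros(a.shape[:2],np.uint8); m[y0:y1,x0:x1]=pale(a)[y0:y1,x0:x1]
    cs,_=cv2.findContours(m,cv2.RETR_EXTERNAL,cv2.CHAIN_APPROX_NONE)
    return [c for c in cs if cv2.contourArea(c)>amin]
def dark(a,x0,y0,x1,y1,t=45):
    ys,xs=np.nonzero(a[y0:y1,x0:x1].max(2)<t); return xs+x0,ys+y0
E
python3 - <<'E'
from m import *
a=cv2.imread('pics/t0.png')
for c in comps(a,180,180,420,310):
    print(len(c),cv2.contourArea(c),cv2.minAreaRect(c))
    if cv2.contourArea(c)>1000:
        h=cv2.convexHull(c);e=cv2.fitEllipse(h);print('disc',e,onz('top',*e[0],.046))
for nm,r in dict(pin=(203,230,222,250),trig=(322,215,336,245)).items():
    xs,ys=dark(a,*r,t=60);print(nm,len(xs),xs.mean(),ys.mean(),cv2.minAreaRect(np.c_[xs,ys].astype(np.float32)))
C=lambda x,y:(180+(x-1.15)/3.3,180+(y-1.15)/3.3)
P=lambda n,x,y,z:print(n,np.round(onz('top',*C(x,y),z),4))
for q in((655,186),(760,190),(760,218),(655,217)):P('disp',*q,.022)
for q in((204,92),(285,133),(178,138),(258,180)):P('lug',*q,.0535)
P('zero out',195,206,.046);P('zero in',203,190,.046);P('pointer',240,237,.046)
P('hub',70,207,.065);P('pintop',103,198,.111)
P('nozzle',376,125,.066);P('barrel end',565,97,.066)
for q in((523,122),(550,122),(529,238),(558,238)):P('handle',*q,.079)
for q in((490,135),(490,203),(501,203),(501,135)):P('trig',*q,.077)
for q in((468,90),(562,84),(470,128),(567,118)):P('barrel',*q,.07)
for q in((475,150),(485,248),(576,240)):P('plate',*q,.01)
for q in((147,67),(305,53),(318,212)):P('stationcorner',*q,.02)
for q in((38,176),(110,170),(120,240),(42,247)):P('box',*q,.048)
E
```

```text
148 167.0 ((324.3762512207031, 284.90692138671875), (35.96866226196289, 15.421401023864746), 28.810794830322266)
82 67.0 ((392.5, 241.5), (7.0, 25.0), 90.0)
409 1304.5 ((263.78057861328125, 264.3341369628906), (52.576515197753906, 70.11442565917969), 61.04899978637695)
disc ((264.4490661621094, 267.0840148925781), (62.738948822021484, 83.09736633300781), 52.26483154296875) [0.41034022 0.04417993 0.046     ]
68 107.0 ((343.0426940917969, 233.38414001464844), (31.472990036010742, 5.079850673675537), 83.6598129272461)
62 76.0 ((194.1468048095703, 222.15597534179688), (33.593360900878906, 3.7927987575531006), 28.300756454467773)
142 1816.0 ((249.75001525878906, 220.75003051757812), (48.790367126464844, 48.08325958251953), 45.0)
disc ((249.27786254882812, 221.0725860595703), (48.394710540771484, 49.93073654174805), 82.01942443847656) [0.54629645 0.08819335 0.046     ]
89 106.5 ((287.2388000488281, 200.81210327148438), (4.070242881774902, 48.76311492919922), 28.610462188720703)
pin 61 212.80327868852459 240.63934426229508 ((212.6724090576172, 241.0689697265625), (16.413307189941406, 7.7470
[... 634 characters left out ...]
ndle [ 0.555  -0.1711  0.079 ]
handle [ 0.5549 -0.195   0.079 ]
handle [ 0.4532 -0.1742  0.079 ]
handle [ 0.453  -0.1997  0.079 ]
trig [ 0.5439 -0.142   0.077 ]
trig [ 0.4841 -0.1408  0.077 ]
trig [ 0.4841 -0.1505  0.077 ]
trig [ 0.5439 -0.1517  0.077 ]
barrel [ 0.5846 -0.1242  0.07  ]
barrel [ 0.5893 -0.2081  0.07  ]
barrel [ 0.5507 -0.1253  0.07  ]
barrel [ 0.559  -0.2119  0.07  ]
plate [ 0.5345 -0.1373  0.01  ]
plate [ 0.4441 -0.1448  0.01  ]
plate [ 0.4506 -0.2292  0.01  ]
stationcorner [0.6128 0.1649 0.02  ]
stationcorner [0.6248 0.0196 0.02  ]
stationcorner [0.4784 0.0089 0.02  ]
box [0.5124 0.2592 0.048 ]
box [0.5172 0.1951 0.048 ]
box [0.4548 0.1861 0.048 ]
box [0.4493 0.2552 0.048 ]
```

```bash
cat > go.py <<'E'
# python3 go.py x y z yawdeg [x y z yawdeg ...]: rows from measured pose (tool y angle = yaw)
import sys
from h import *
from scipy.spatial.transform import Rotation as R
o=ctrl.get_obs();p=o['eef_pos'];w,x,y,z=o['eef_rot'];r=R.from_quat([x,y,z,w])
ya=r.as_matrix()[:,1];print('t %.2f'%o['time_s'],'pos',np.round(p,4),'yaw %.2f'%np.degrees(np.arctan2(ya[1],ya[0])),'open %.3f'%o['opening'],'F',np.round(o['wrist_force'],1),'g',round(o['grasp_force'],1),'q',np.round(o['q'],2))
a=list(map(float,sys.argv[1:]))
for i in range(0,len(a),4):
    t=np.array(a[i:i+3]);yy=np.radians(a[i+3]);Y=[np.cos(yy),np.sin(yy),0];Z=[0,0,-1]
    M=np.c_[np.cross(Y,Z),Y,Z]
    d=r.inv()*R.from_matrix(M)
    print('xyz',np.round(r.inv().apply(t-p)*100,2),'dr',np.round(np.degrees(d.as_rotvec())/6,2))
E
python3 go.py .484 -.349 .15 -1.9 .484 -.349 .25 -1.9
```

```text
t 0.10 pos [0.1274 0.5602 0.2495] yaw 77.18 open 1.001 F [ 0.3  0.6 -0.2] g 0.0 q [ 1.14  0.18  1.61 -0.    1.35 -0.21]
xyz [-54.95 -80.73  10.05] dr [-1.000e-02  1.000e-02  1.318e+01]
xyz [-5.495e+01 -8.074e+01  5.000e-02] dr [-1.000e-02  1.000e-02  1.318e+01]
```

send_rows --dr '[[0,0,0.8],[0,0,1.6],[0,0,2.4],[0,0,3.2],[0,0,4],[0,0,4.8],[0,0,5.6],[0,0,6.4]]' --xyz '[[-3.4,-5,0],[-6.9,-10,0],[-10.3,-15,0],[-13.7,-20,0],[-17.1,-25,0],[-20.6,-30,0],[-24,-35,0],[-27.5,-40,0]]' --jaw '[100,100,100,100,100,100,100,100]'

```text
time_s: 1.1
eef_pos: [0.3071, 0.1079, 0.2504]
eef_rot: [0.001, 0.433, 0.901, 0.0]
wrist_force: [1.2, 1.0, 0.2]
opening: 0.999
grasp_force: 0.0
```

```bash
python3 go.py .484 -.349 .15 -1.9 .484 -.349 .25 -1.9
```

```text
t 1.10 pos [0.3071 0.1079 0.2504] yaw 38.64 open 0.999 F [1.2 1.  0.2] g 0.0 q [-0.03 -0.46  2.17  0.    1.43 -0.71]
xyz [-46.72 -14.72  10.06] dr [0.01 0.   6.76]
xyz [-46.73 -14.71   0.06] dr [0.01 0.   6.76]
```

send_rows --dr '[[0,0,0.8],[0,0,1.6],[0,0,2.4],[0,0,3.2],[0,0,4.2],[0,0,5],[0,0,5.9],[0,0,6.76]]' --xyz '[[-5.6,-1.8,0],[-11.2,-3.5,0],[-17,-5.3,0],[-22.8,-7.2,1],[-28.8,-9,2.5],[-34.8,-11,4],[-40.8,-12.9,6],[-46.7,-14.7,8]]' --jaw '[100,100,100,100,100,100,100,100]'

```text
time_s: 2.1
eef_pos: [0.4815, -0.3393, 0.1724]
eef_rot: [-0.0, 0.719, 0.695, 0.0]
wrist_force: [0.9, 0.1, 0.4]
opening: 1.001
grasp_force: 0.0
```

```bash
python3 go.py .484 -.349 .08 -1.9 .484 -.349 .022 -1.9
```

```text
t 2.10 pos [ 0.4815 -0.3393  0.1724] yaw -1.99 open 1.001 F [0.9 0.1 0.4] g 0.0 q [-0.82  0.29  1.64  0.    1.21 -0.78]
xyz [-0.96  0.28  9.24] dr [-0.   -0.   -0.01]
xyz [-0.97  0.29 15.04] dr [-0.   -0.   -0.01]
```

send_rows --dr '[[0,0,0],[0,0,0],[0,0,0],[0,0,0],[0,0,0],[0,0,0],[0,0,0],[0,0,0]]' --xyz '[[0,0,2],[0,0,5],[0,0,8],[0,0,10],[0,0,11],[0,0,11],[0,0,11],[0,0,11]]' --jaw '[100,100,100,100,90,80,80,80]'

```text
time_s: 3.1
eef_pos: [0.4818, -0.338, 0.0646]
eef_rot: [0.001, 0.718, 0.696, 0.0]
wrist_force: [0.6, -0.3, -0.3]
opening: 0.8
grasp_force: 0.0
```

```bash
python3 go.py .484 -.349 .024 -1.9
python3 - <<'E'
from h import *
snap('top','t1.png')
a=cv2.imread('pics/t1.png');cv2.imwrite('pics/t1c.png',cv2.resize(a[200:290,340:460],None,fx=5,fy=5,interpolation=cv2.INTER_CUBIC))
E
```

```text
t 3.10 pos [ 0.4818 -0.338   0.0646] yaw -1.78 open 0.800 F [ 0.6 -0.3 -0.3] g 0.0 q [-0.81  0.44  1.69  0.    1.01 -0.78]
xyz [-1.09  0.25  4.06] dr [0.01 0.01 0.02]
```

View pics/t1c.png

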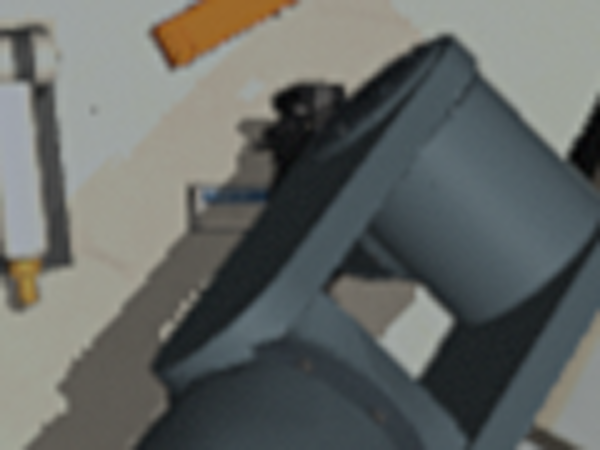

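The crop shows the arm over the dispenser. Its left end, with the blue stripe, is still where I measured it, at crop (195,195) or full (379,239). The arm stopped 11 mm short in y, so I correct that and go down.

send_rows --dr '[[0,0,0],[0,0,0],[0,0,0],[0,0,0],[0,0,0],[0,0,0],[0,0,0],[0,0,0]]' --xyz '[[-1.1,0.25,0],[-1.1,0.25,2],[-1.1,0.25,4],[-1.1,0.25,4],[-1.1,0.25,4],[-1.1,0.25,4],[-1.1,0.25,4],[-1.1,0.25,4]]' --jaw '[80,80,80,80,20,20,20,20]'

```text
time_s: 4.15
eef_pos: [0.4839, -0.349, 0.0243]
eef_rot: [0.001, 0.718, 0.696, 0.0]
wrist_force: [0.3, -0.4, 4.5]
opening: 0.335
grasp_force: 60.2
```

```bash
python3 go.py .484 -.349 .024 -1.9
```

```text
t 4.15 pos [ 0.4839 -0.349   0.0243] yaw -1.78 open 0.335 F [ 0.3 -0.4  4.5] g 60.2 q [-0.82  0.52  1.68  0.    0.95 -0.79]
xyz [-0.    0.01  0.03] dr [0.01 0.01 0.02]
```

```bash
python3 go.py .4839 -.349 .2 -1.9 .5465 .0873 .2 -27.8
```

```text
t 4.15 pos [ 0.4839 -0.349   0.0243] yaw -1.78 open 0.335 F [ 0.3 -0.4  4.5] g 60.2 q [-0.82  0.52  1.68  0.    0.95 -0.79]
xyz [ -0.02   0.02 -17.57] dr [0.01 0.01 0.02]
xyz [ 43.78   4.92 -17.61] dr [0.01 0.01 4.34]
```

send_rows --dr '[[0,0,0],[0,0,0],[0,0,0],[0,0,0],[0,0,0.5],[0,0,1],[0,0,1.5],[0,0,2]]' --xyz '[[0,0,-3],[0,0,-7],[0,0,-11],[3,0.2,-15],[7,0.7,-17.6],[12,1.3,-17.6],[17,1.9,-17.6],[22,2.5,-17.6]]' --jaw '[20,20,20,20,20,20,20,20]'

```text
time_s: 5.15
eef_pos: [0.515, -0.1278, 0.1995]
eef_rot: [0.0, 0.787, 0.616, 0.0]
wrist_force: [2.2, 0.6, -1.1]
opening: 0.331
grasp_force: 59.7
```

```bash
python3 go.py .5465 .0873 .2 -27.8
```

```text
t 5.15 pos [ 0.515  -0.1278  0.1995] yaw -13.90 open 0.331 F [ 2.2  0.6 -1.1] g 59.7 q [-0.47  0.13  1.77  0.    1.24 -0.22]
xyz [21.63 -2.11 -0.05] dr [ 0.   -0.    2.32]
```

send_rows --dr '[[0,0,0.5],[0,0,1],[0,0,1.5],[0,0,2],[0,0,2.32],[0,0,2.32],[0,0,2.32],[0,0,2.32]]' --xyz '[[4.5,-0.4,0],[9,-0.9,0],[13.5,-1.3,1],[18,-1.8,3],[21.6,-2.1,6],[21.6,-2.1,9],[21.6,-2.1,10],[21.6,-2.1,10]]' --jaw '[20,20,20,20,20,20,20,20]'

```text
time_s: 6.15
eef_pos: [0.5459, 0.0851, 0.0991]
eef_rot: [-0.0, 0.856, 0.517, -0.001]
wrist_force: [-1.2, -0.1, -0.5]
opening: 0.335
grasp_force: 59.7
```

```bash
python3 go.py .5465 .0873 .071 -27.8
```

```text
t 6.15 pos [0.5459 0.0851 0.0991] yaw -27.73 open 0.335 F [-1.2 -0.1 -0.5] g 59.7 q [-0.06  0.32  1.78 -0.    1.05  0.42]
xyz [ 0.23 -0.05  2.81] dr [-0.01  0.01  0.01]
```

send_rows --dr '[[0,0,0],[0,0,0],[0,0,0],[0,0,0],[0,0,0],[0,0,0],[0,0,0],[0,0,0]]' --xyz '[[0.2,-0.05,0.3],[0.2,-0.05,0.9],[0.2,-0.05,1.5],[0.2,-0.05,2.1],[0.2,-0.05,2.5],[0.2,-0.05,2.75],[0.2,-0.05,2.75],[0.2,-0.05,2.75]]' --jaw '[20,20,20,20,20,20,20,20]'

```text
time_s: 7.15
eef_pos: [0.5469, 0.0874, 0.0721]
eef_rot: [0.0, 0.856, 0.517, 0.0]
wrist_force: [-0.0, -0.2, 0.4]
opening: 0.339
grasp_force: 59.7
```

```bash
python3 go.py .5465 .0873 .071 -27.8;python3 - <<'E'
from h import *
snap('side','s1.png')
a=cv2.imread('pics/s1.png');cv2.imwrite('pics/s1c.png',cv2.resize(a[150:260,190:350],None,fx=4.5,fy=4.5,interpolation=cv2.INTER_CUBIC))
E
```

```text
t 7.15 pos [0.5469 0.0874 0.0721] yaw -27.70 open 0.339 F [-0.  -0.2  0.4] g 59.7 q [-0.06  0.36  1.78  0.    1.    0.43]
xyz [-0.03 -0.03  0.11] dr [ 0.   -0.    0.02]
```

View pics/s1c.png

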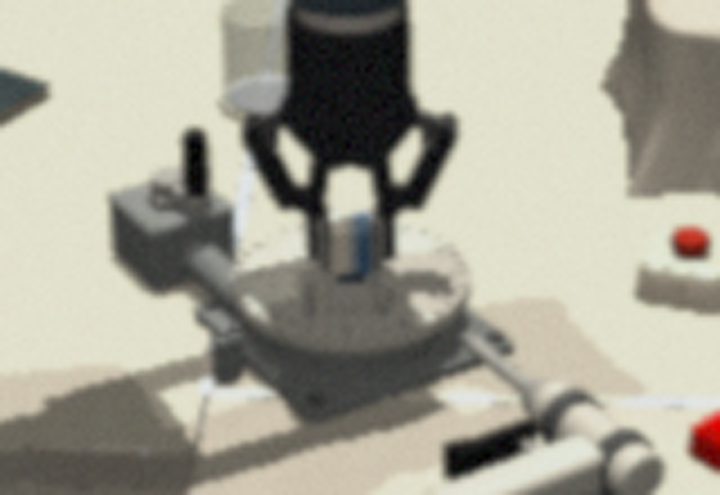

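The side crop shows the dispenser end-on at crop (350,245), over the disc between the lugs. The crank grip is at (195,160). I lower the last 1.5 mm, open and lift.

send_rows --dr '[[0,0,0],[0,0,0],[0,0,0],[0,0,0],[0,0,0],[0,0,0],[0,0,0],[0,0,0]]' --xyz '[[0,0,0.1],[0,0,0.15],[0,0,0.15],[0,0,0.15],[0,0,0.15],[0,0,-1],[0,0,-5],[0,0,-9]]' --jaw '[20,20,60,60,60,60,60,60]'

```text
time_s: 8.2
eef_pos: [0.5467, 0.0874, 0.1635]
eef_rot: [-0.0, 0.856, 0.517, -0.0]
wrist_force: [0.2, 0.0, -0.4]
opening: 0.6
grasp_force: 0.0
```

```bash
python3 go.py .4907 .1934 .2 -27.8
```

```text
t 8.20 pos [0.5467 0.0874 0.1635] yaw -27.70 open 0.600 F [ 0.2  0.  -0.4] g 0.0 q [-0.06  0.23  1.74 -0.    1.18  0.43]
xyz [ 6.78 -9.88 -3.65] dr [-0.    0.    0.02]
```

Run:
```python
from m import *
a=cv2.imread('pics/s0.png')
ys,xs=np.nonzero(a[172:202,224:243].max(2)<50);xs=xs+224;ys=ys+172
print(len(xs),xs.mean(),ys.min(),ys.max(),ys.mean())
u=xs.mean();
for v,z in((ys.mean(),.0885),(ys.min()+1.5,.111)):print(onz('side',u,v,z))
t=cv2.imread('pics/t0.png')
print(t[236:246,205:219].max(2))
for z in(.111,.091):print(onz('top',211.0,239.6,z))
```

```text
42 233.07142857142858 180 193 186.4047619047619
[0.490358   0.18975776 0.0885    ]
[0.48610946 0.17774745 0.111     ]
[[122 123 124 123 110 105 104  75  42  66 100 139 151 143]
 [114 119 125 112  77  56  60  53  54  67  78  99 108  94]
 [102 101 101  76  43  28  30  26  50  60  60  65  75  78]
 [121 118  82  43  38  41  45  23  17  31  45  53  80  96]
 [139 151 111  54  36  42  47  31   8  20  45  54  77 106]
 [134 148 138  81  37  34  36  25  19  37  50  59  65  92]
 [127 145 156 116  60  35  28  21  35  54  60  66  66  70]
 [124 123 128 108  76  64  86  69  49  56  61  64  62  63]
 [107  94  97  96  98 105 123 104  60  43  51  55  54  57]
 [ 86  90 115 123 123 126 129 114  68  36  48  51  63  75]]
[0.49084236 0.19305257 0.111     ]
[0.49133694 0.19554409 0.091     ]
```

send_rows --dr '[[0,0,0],[0,0,0],[0,0,0],[0,0,0],[0,0,0],[0,0,0],[0,0,0],[0,0,0]]' --xyz '[[2.2,-3.3,-0.5],[4.4,-6.6,-0.5],[6.8,-9.9,-0.5],[6.8,-9.9,1],[6.8,-9.9,3],[6.8,-9.9,5],[6.8,-9.9,6],[6.8,-9.9,6]]' --jaw '[60,60,60,60,60,60,60,60]'

```text
time_s: 9.2
eef_pos: [0.4905, 0.1931, 0.1014]
eef_rot: [-0.0, 0.856, 0.517, -0.001]
wrist_force: [-0.1, -1.1, 0.7]
opening: 0.603
grasp_force: 0.0
```

```bash
python3 go.py .490 .193 .094 -27.7;python3 - <<'E'
from h import *
snap('side','s2.png')
a=cv2.imread('pics/s2.png');cv2.imwrite('pics/s2c.png',cv2.resize(a[130:240,170:330],None,fx=4.5,fy=4.5,interpolation=cv2.INTER_CUBIC))
E
```

```text
t 9.20 pos [0.4905 0.1931 0.1014] yaw -27.73 open 0.603 F [-0.1 -1.1  0.7] g 0.0 q [ 0.15  0.26  1.84 -0.    1.04  0.63]
xyz [-0.03 -0.04  0.74] dr [-0.01  0.01 -0.01]
```

View pics/s2c.png

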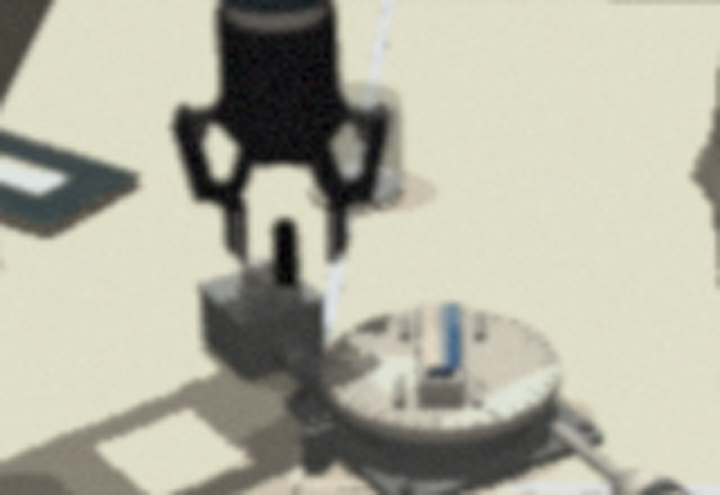

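The dispenser lies flat between the four lugs at crop (440,350). The grip at crop (285,250) stands midway between the fingers. I lower a little and close on it.

send_rows --dr '[[0,0,0],[0,0,0],[0,0,0],[0,0,0],[0,0,0],[0,0,0],[0,0,0],[0,0,0]]' --xyz '[[0,0,0.6],[0,0,0.6],[0,0,0.6],[0,0,0.6],[0,0,0.6],[0,0,0.6],[0,0,0.6],[0,0,0.6]]' --jaw '[60,30,15,15,15,15,15,15]'

```text
time_s: 10.25
eef_pos: [0.491, 0.1938, 0.0963]
eef_rot: [0.0, 0.856, 0.517, 0.0]
wrist_force: [-0.9, 1.0, 5.4]
opening: 0.189
grasp_force: 58.8
```

```bash
cat > circ.py <<'E'
# circ.py cx cy step_deg: 8 rows along circle from measured angle
import sys; from h import *
from scipy.spatial.transform import Rotation as R
o=ctrl.get_obs();p=o['eef_pos'];w,x,y,z=o['eef_rot'];r=R.from_quat([x,y,z,w])
cx,cy,s=map(float,sys.argv[1:4]);rad=.032
a0=np.arctan2(p[1]-cy,p[0]-cx)
print('t %.2f'%o['time_s'],np.round(p,4),'ang %.1f rad %.4f'%(np.degrees(a0),np.hypot(p[0]-cx,p[1]-cy)),'F',np.round(o['wrist_force'],1),'open %.3f g %.0f'%(o['opening'],o['grasp_force']))
steps=eval(sys.argv[4]) if len(sys.argv)>4 else range(1,9)
L=[]
for k in steps:
    a=a0+np.radians(s)*k;t=np.array([cx+rad*np.cos(a),cy+rad*np.sin(a),.0955])
    L.append(np.round(r.inv().apply(t-p)*100,2).tolist())
print(L)
E
python3 circ.py .4837 .2245 22.5
```

```text
t 10.25 [0.491  0.1938 0.0963] ang -76.6 rad 0.0316 F [-0.9  1.   5.4] open 0.189 g 59
[[0.96, 0.79, 0.08], [2.16, 1.12, 0.08], [3.4, 0.96, 0.08], [4.48, 0.34, 0.08], [5.25, -0.65, 0.08], [5.57, -1.86, 0.08], [5.42, -3.09, 0.08], [4.79, -4.18, 0.08]]
```

send_rows --dr '[[0,0,0],[0,0,0],[0,0,0],[0,0,0],[0,0,0],[0,0,0],[0,0,0],[0,0,0]]' --xyz '[[0.96,0.79,0],[2.16,1.12,0],[3.4,0.96,0],[4.48,0.34,0],[5.25,-0.65,0],[5.57,-1.86,0],[5.57,-1.86,0],[5.57,-1.86,0]]' --jaw '[15,15,15,15,15,15,15,15]'

```text
time_s: 11.25
eef_pos: [0.5001, 0.2519, 0.0963]
eef_rot: [0.0, 0.856, 0.517, 0.0]
wrist_force: [-1.7, -0.6, 5.4]
opening: 0.189
grasp_force: 59.1
```

```bash
python3 circ.py .4837 .2245 22.5
```

```text
t 11.25 [0.5001 0.2519 0.0963] ang 59.1 rad 0.0319 F [-1.7 -0.6  5.4] open 0.189 g 59
[[-0.17, -1.24, 0.08], [-0.8, -2.31, 0.08], [-1.8, -3.06, 0.08], [-3.01, -3.38, 0.08], [-4.24, -3.2, 0.08], [-5.32, -2.57, 0.08], [-6.07, -1.57, 0.08], [-6.38, -0.36, 0.08]]
```

send_rows --dr '[[0,0,0],[0,0,0],[0,0,0],[0,0,0],[0,0,0],[0,0,0],[0,0,0],[0,0,0]]' --xyz '[[-0.17,-1.24,0],[-0.8,-2.31,0],[-1.8,-3.06,0],[-3.01,-3.38,0],[-4.24,-3.2,0],[-5.32,-2.57,0],[-6.07,-1.57,0],[-6.38,-0.36,0]]' --jaw '[15,15,15,15,15,15,15,15]'

```text
time_s: 12.25
eef_pos: [0.4671, 0.1966, 0.0963]
eef_rot: [-0.0, 0.856, 0.517, 0.0]
wrist_force: [2.3, 7.4, 2.7]
opening: 0.19
grasp_force: 59.0
```

```bash
python3 circ.py .4837 .2245 22.5
```

```text
t 12.25 [0.4671 0.1966 0.0963] ang -120.8 rad 0.0324 F [2.3 7.4 2.7] open 0.190 g 59
[[0.22, 1.24, 0.08], [0.86, 2.31, 0.08], [1.86, 3.06, 0.08], [3.07, 3.37, 0.08], [4.3, 3.19, 0.08], [5.38, 2.56, 0.08], [6.12, 1.56, 0.08], [6.43, 0.35, 0.08]]
```

send_rows --dr '[[0,0,0],[0,0,0],[0,0,0],[0,0,0],[0,0,0],[0,0,0],[0,0,0],[0,0,0]]' --xyz '[[0.22,1.24,0],[0.86,2.31,0],[1.86,3.06,0],[3.07,3.37,0],[4.3,3.19,0],[5.38,2.56,0],[6.12,1.56,0],[6.43,0.35,0]]' --jaw '[15,15,15,15,15,15,15,15]'

```text
time_s: 13.25
eef_pos: [0.5003, 0.2519, 0.0962]
eef_rot: [0.001, 0.856, 0.517, -0.0]
wrist_force: [-0.8, -3.9, 7.2]
opening: 0.185
grasp_force: 59.5
```

```bash
python3 circ.py .4837 .2248 22.5
```

```text
t 13.25 [0.5003 0.2519 0.0962] ang 58.5 rad 0.0318 F [-0.8 -3.9  7.2] open 0.185 g 60
[[-0.14, -1.24, 0.07], [-0.76, -2.32, 0.07], [-1.75, -3.08, 0.07], [-2.96, -3.41, 0.07], [-4.19, -3.25, 0.07], [-5.28, -2.62, 0.07], [-6.04, -1.63, 0.07], [-6.36, -0.43, 0.08]]
```

send_rows --dr '[[0,0,0],[0,0,0],[0,0,0],[0,0,0],[0,0,0],[0,0,0],[0,0,0],[0,0,0]]' --xyz '[[-0.14,-1.24,0],[-0.76,-2.32,0],[-1.75,-3.08,0],[-2.96,-3.41,0],[-4.19,-3.25,0],[-5.28,-2.62,0],[-6.04,-1.63,0],[-6.36,-0.43,0]]' --jaw '[15,15,15,15,15,15,15,15]'

```text
time_s: 14.25
eef_pos: [0.4664, 0.1972, 0.0963]
eef_rot: [-0.0, 0.856, 0.517, -0.001]
wrist_force: [0.8, 3.5, 5.9]
opening: 0.186
grasp_force: 59.4
```

```bash
python3 circ.py .4837 .2248 22.5
python3 - <<'E'
from h import *
t=snap('top','t3.png');s=snap('side','s3.png')
A=cv2.resize(t[190:280,200:350],None,fx=5.2,fy=5.2,interpolation=cv2.INTER_CUBIC)
cv2.imwrite('pics/t3c.png',A)
E
```

```text
t 14.25 [0.4664 0.1972 0.0963] ang -122.1 rad 0.0326 F [0.8 3.5 5.9] open 0.186 g 59
[[0.21, 1.24, 0.08], [0.82, 2.33, 0.08], [1.8, 3.1, 0.07], [3.0, 3.44, 0.07], [4.24, 3.29, 0.07], [5.33, 2.68, 0.07], [6.1, 1.69, 0.07], [6.44, 0.49, 0.07]]
```

View pics/t3c.png

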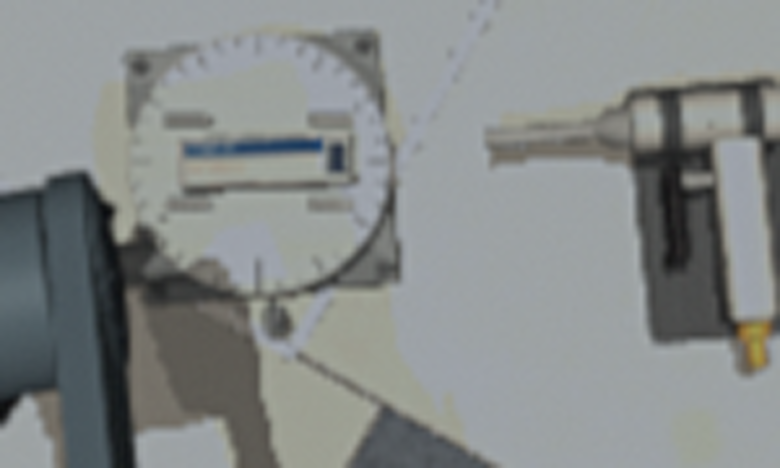

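The top crop shows the zero line at crop (259,260–287) and the pointer at (276,318), so some winding is left. The dispenser still lies in the lugs at (267,162). I measure the remaining angle.

Run:
```python
from m import *
t=cv2.imread('pics/t3.png')
C=lambda x,y:(200+(x-2.1)/5.2,190+(y-2.1)/5.2)
W=lambda x,y,z:onz('top',*C(x,y),z)
c=np.array([.5465,.0873])
def ang(d):return np.degrees(np.arctan2(-d[1],-d[0]))
g=cv2.cvtColor(t,cv2.COLOR_BGR2GRAY).astype(float)
# disc centre refit, zero line, pointer subpixel
for y in range(240,246): 
    r=255-g[y,245:256]; r=r-np.median(r); r[r<8]=0; u=245+(r*np.arange(11)).sum()/r.sum(); p=onz('top',u,y,.046); print('zero',y,round(u,2),np.round(p[:2],4),round(ang(p[:2]-c),2))
sub=g[247:258,246:260];m=sub<95;ys,xs=np.nonzero(m);u,v=xs.mean()+246,ys.mean()+247
for z in(.03,.046,.06):
    p=onz('top',u,v,z);print('pointer',u,v,z,np.round(p,4),ang(p[:2]-c))
def line(pts,z,n,vert):
    P=[W(*q,z)[:2] for q in pts];d=P[1]-P[0];print(n,np.degrees(np.arctan2(d[1],d[0])) if vert else np.degrees(np.arctan2(-d[0],d[1])))
line([(730,322),(716,137)],.079,'handleL',1);line([(775,320),(762,137)],.079,'handleR',1)
line([(655,340),(637,130)],.01,'plateL',1)
line([(750,85),(632,92)],.075,'barrel top',0);line([(740,113),(492,139)],.066,'axis',0)
line([(330,121),(187,121)],.0535,'lug',0);line([(330,204),(187,206)],.0535,'lug',0)
line([(360,45),(139,65)],.02,'screws',0);line([(390,270),(365,45)],.02,'scr',1)
```

```text
zero 240 249.3 [0.4903 0.0884] -1.09
zero 241 249.29 [0.4873 0.0884] -1.06
zero 242 249.29 [0.4844 0.0884] -1.02
zero 243 249.31 [0.4814 0.0884] -0.94
zero 244 249.18 [0.4785 0.0888] -1.23
zero 245 246.95 [0.4756 0.0953] -6.47
pointer 250.13888888888889 252.25 0.03 [0.4541 0.0866 0.03  ] 0.4214519889901273
pointer 250.13888888888889 252.25 0.046 [0.4542 0.086  0.046 ] 0.7840412858638947
pointer 250.13888888888889 252.25 0.06 [0.4543 0.0855 0.06  ] 1.1017253530489808
handleL 3.1140886534015926
handleR 2.751960445203655
plateL 3.851440832863509
barrel top 2.989021280401145
axis 5.553096800179859
lug -0.4276327867923996
lug 0.3249808397061227
screws 4.822129103686692
scr 5.836402789270486
```

```bash
python3 circ.py .4837 .2248 20.8 "[1,2,3,4,5,6,6,6]"
```

```text
t 14.35 [0.4675 0.1968 0.0962] ang -120.1 rad 0.0324 F [ 0.  -1.4  8.9] open 0.188 g 60
[[0.2, 1.15, 0.07], [0.76, 2.16, 0.07], [1.64, 2.9, 0.07], [2.73, 3.29, 0.07], [3.88, 3.26, 0.07], [4.95, 2.83, 0.07], [4.95, 2.83, 0.07], [4.95, 2.83, 0.07]]
```

send_rows --dr '[[0,0,0],[0,0,0],[0,0,0],[0,0,0],[0,0,0],[0,0,0],[0,0,0],[0,0,0]]' --xyz '[[0.2,1.15,0],[0.76,2.16,0],[1.64,2.9,0],[2.73,3.29,0],[3.88,3.26,0],[4.95,2.83,0],[4.95,2.83,0],[4.95,2.83,0]]' --jaw '[15,15,15,15,15,15,15,15]'

```text
time_s: 15.35
eef_pos: [0.5148, 0.2288, 0.0963]
eef_rot: [0.0, 0.856, 0.517, -0.0]
wrist_force: [0.1, 1.0, 7.4]
opening: 0.188
grasp_force: 59.7
```

```bash
python3 go.py .53 .2 .2 0
python3 - <<'E'
from h import *
t=snap('top','t4.png');s=snap('side','s4.png')
A=cv2.resize(t[190:280,210:300],None,fx=6,fy=6,interpolation=cv2.INTER_CUBIC)
B=cv2.resize(s[190:280,225:310],None,fx=3,fy=3,interpolation=cv2.INTER_CUBIC)
o=np.zeros((540,800,3),np.uint8);o[:,:540]=A;o[:270,545:800]=B
cv2.imwrite('pics/t4c.png',o)
E
```

```text
t 15.35 pos [0.5148 0.2288 0.0963] yaw -27.67 open 0.188 F [0.1 1.  7.4] g 59.7 q [ 0.21  0.34  1.75 -0.    1.05  0.69]
xyz [ -1.84   2.69 -10.37] dr [ 0.    0.   -4.61]
```

View pics/t4c.png

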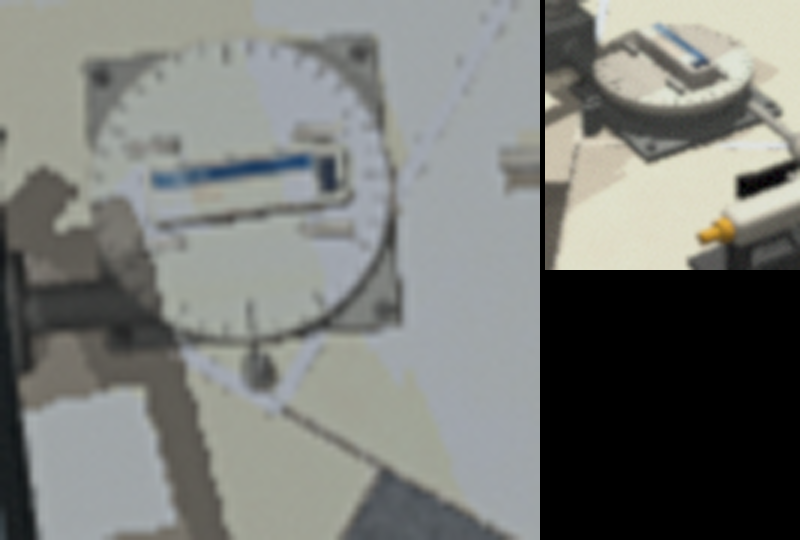

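The top crop shows the zero line at x=252, rows 300–335. Extended, it meets the pointer tip at (257,345) to within about 1°, so the table is lined up. I release the crank and lift.

send_rows --dr '[[0,0,0],[0,0,0],[0,0,0],[0,0,0],[0,0,0],[0,0,0],[0,0,0],[0,0,0]]' --xyz '[[0,0,0],[0,0,0],[0,0,0],[0,0,-1],[0,0,-4],[0,0,-7],[0,0,-10],[0,0,-12]]' --jaw '[50,50,60,80,100,100,100,100]'

```text
time_s: 16.45
eef_pos: [0.5156, 0.2286, 0.2185]
eef_rot: [0.0, 0.856, 0.517, 0.001]
wrist_force: [0.1, 0.1, -0.7]
opening: 0.997
grasp_force: 0.0
```

```bash
python3 go.py .516 -.171 .2 -85.7
```

```text
t 16.45 pos [0.5156 0.2286 0.2185] yaw -27.70 open 0.997 F [ 0.1  0.1 -0.7] g 0.0 q [ 0.21  0.19  1.67 -0.    1.29  0.69]
xyz [-35.36  18.6    1.83] dr [ 0.01 -0.02  9.67]
```

send_rows --dr '[[0,0,1.3],[0,0,2.6],[0,0,3.9],[0,0,5.2],[0,0,6.5],[0,0,7.8],[0,0,9],[0,0,9.67]]' --xyz '[[-4.6,2.4,0],[-9.2,4.8,0],[-13.8,7.2,0],[-18.4,9.7,0],[-23,12.1,0],[-27.6,14.5,0],[-32,16.8,0],[-35.4,18.6,0]]' --jaw '[100,100,100,100,100,100,100,100]'

```text
time_s: 17.45
eef_pos: [0.515, -0.1736, 0.2168]
eef_rot: [0.0, 0.999, 0.035, 0.0]
wrist_force: [-0.0, -0.7, -0.2]
opening: 0.997
grasp_force: 0.0
```

```bash
python3 go.py .516 -.171 .11 -85.7
python3 - <<'E'
from h import *
t=snap('top','t5.png')
A=cv2.resize(t[190:280,210:300],None,fx=6,fy=6,interpolation=cv2.INTER_CUBIC);cv2.imwrite('pics/t5c.png',A)
c=np.array([.5465,.0873]);g=cv2.cvtColor(t,cv2.COLOR_BGR2GRAY).astype(float)
print(g[243:257,244:260].astype(int))
E
```

```text
t 17.45 pos [ 0.515  -0.1736  0.2168] yaw -85.96 open 0.997 F [-0.  -0.7 -0.2] g 0.0 q [-0.54  0.14  1.72 -0.    1.28  0.96]
xyz [ 0.11 -0.26 10.68] dr [ 0.01 -0.01 -0.04]
[[156 161 161 153 157 162 161 133 142 158 161 155 158 162 163 158]
 [153 162 162 142 153 163 162 133 134 156 162 154 150 154 145 126]
 [140 148 154 137 148 159 159 137 131 145 142 138 123 123 106  82]
 [105 112 121 114 123 132 133 120 104 110 103  96  92 117 126 123]
 [129 127 123 123 125 129 129 112  88 113 124 125 126 151 162 161]
 [162 161 160 161 161 161 155 126  97 132 140 154 158 162 162 161]
 [162 150 156 161 163 163 141 117  92 116 105 141 159 162 160 161]
 [159 146 153 160 162 161 129 117 105 114  86 116 152 161 160 161]
 [158 159 160 160 161 160 126 118 107 103  78  87 142 161 161 161]
 [147 155 160 160 161 161 130 119 103  90  75  91 132 156 161 160]
 [146 154 160 160 161 162 137 123 104  96  89 106 134 156 160 157]
 [159 159 159 150 156 160 148 129 112 112 108 127 154 163 159 154]
 [159 160 160 147 154 161 160 148 136 142 139 141 157 161 160 161]
 [159 159 160 159 159 161 160 160 161 162 161 150 156 161 161 161]]
```

The zero line (column 251.4) meets the pointer tip (column 252) at the rim. I go down over the gun.

send_rows --dr '[[0,0,0],[0,0,0],[0,0,0],[0,0,0],[0,0,0],[0,0,0],[0,0,0],[0,0,0]]' --xyz '[[0.1,-0.25,2],[0.1,-0.25,5],[0.1,-0.25,8],[0.1,-0.25,10],[0.1,-0.25,10.7],[0.1,-0.25,10.7],[0.1,-0.25,10.7],[0.1,-0.25,10.7]]' --jaw '[100,100,100,100,100,100,100,100]'

```text
time_s: 18.5
eef_pos: [0.5165, -0.1692, 0.11]
eef_rot: [0.0, 0.999, 0.037, 0.001]
wrist_force: [-1.5, 0.1, 0.1]
opening: 1.001
grasp_force: 0.0
```

```bash
python3 go.py .516 -.171 .067 -85.7
python3 - <<'E'
from h import *
s=snap('side','s5.png')
A=cv2.resize(s[200:310,240:380],None,fx=5,fy=5,interpolation=cv2.INTER_CUBIC);cv2.imwrite('pics/s5c.png',A)
for p in ((.516,-.171,.110),(.516,-.213,.10),(.516,-.129,.10),(.516,-.197,.079),(.516,-.1415,.077)):print(p,(proj('side',p)-[240,200])*5)
E
```

```text
t 18.50 pos [ 0.5165 -0.1692  0.11  ] yaw -85.72 open 1.001 F [-1.5  0.1  0.1] g 0.0 q [-0.54  0.28  1.8  -0.    1.06  0.96]
xyz [-0.07  0.17  4.3 ] dr [ 0.01 -0.01 -0.  ]
(0.516, -0.171, 0.11) [321.67009545 195.43040242]
(0.516, -0.213, 0.1) [366.93562238 257.53556893]
(0.516, -0.129, 0.1) [277.62150753 170.41980624]
(0.516, -0.197, 0.079) [347.94314321 276.82742104]
(0.516, -0.1415, 0.077) [289.52307672 222.09295636]
```

View pics/s5c.png

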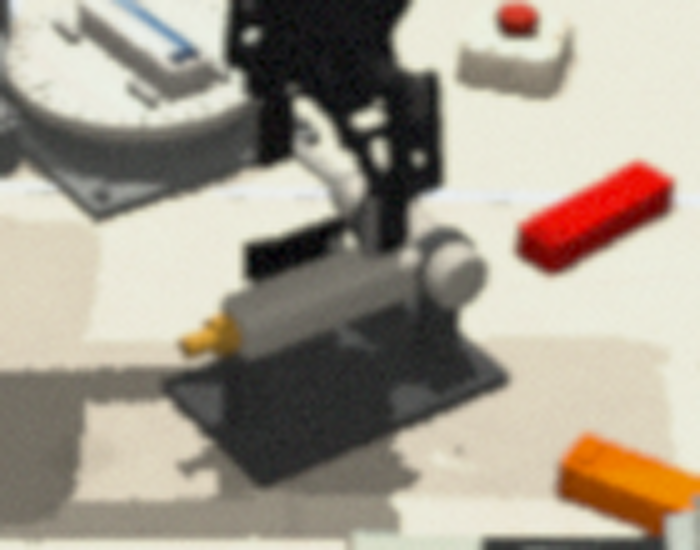

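The side crop shows the fingers straddling the gun. The trigger paddle is at crop (295,235), the handle runs from (235,330) to (410,270), and the brass fitting is at (210,335). I check the gun's pose by triangulating the brass fitting and the paddle.

Run:
```python
from h import *
def tri(a,b):
    (o1,d1),(o2,d2)=ray('top',*a),ray('side',*b);d1/=np.linalg.norm(d1);d2/=np.linalg.norm(d2)
    A=np.c_[d1,-d2];s=np.linalg.lstsq(A,o2-o1,rcond=None)[0];p,q=o1+s[0]*d1,o2+s[1]*d2;return (p+q)/2,np.linalg.norm(p-q)
t=cv2.imread('pics/t0.png');s=cv2.imread('pics/s0.png')
def brass(a,x0,y0,x1,y1):
    h=cv2.cvtColor(a[y0:y1,x0:x1],cv2.COLOR_BGR2HSV);m=(h[...,0]>12)&(h[...,0]<32)&(h[...,1]>110)
    ys,xs=np.nonzero(m);print(len(xs),xs.min()+x0,xs.max()+x0,ys.min()+y0,ys.max()+y0);return xs.mean()+x0,ys.mean()+y0
a=brass(t,325,245,360,275);b=brass(s,265,255,300,285);print('brass',a,b,tri(a,b))
# disc-lug check : red timer button
def red(a,x0,y0,x1,y1):
    h=cv2.cvtColor(a[y0:y1,x0:x1],cv2.COLOR_BGR2HSV);m=((h[...,0]<8)|(h[...,0]>172))&(h[...,1]>130);ys,xs=np.nonzero(m);return xs.mean()+x0,ys.mean()+y0
a=red(t,255,140,275,160);b=red(s,332,195,352,215);print('button',a,b,tri(a,b))
for p in((.516,-.1415,.077),(.4841,-.1408,.077),(.5439,-.142,.077),(.4841,-.1505,.077),(.555,-.1711,.079),(.4532,-.1742,.079),(.453,-.1997,.079)):print(p,np.round(proj('side',p),1))
print(s[238:262,284:316].max(2))
```

```text
34 342 347 252 259
64 277 287 263 270
brass (np.float64(344.6764705882353), np.float64(254.8235294117647)) (np.float64(282.6875), np.float64(267.015625)) (array([ 0.44540979, -0.1907173 ,  0.06537118]), np.float64(0.0027640281869580796))
button (np.float64(265.1219512195122), np.float64(147.53658536585365)) (np.float64(343.0571428571429), np.float64(203.34285714285716)) (array([0.77225264, 0.03903269, 0.03189623]), np.float64(0.002557024755979385))
(0.516, -0.1415, 0.077) [297.9 244.4]
(0.4841, -0.1408, 0.077) [286.4 247.8]
(0.5439, -0.142, 0.077) [307.8 241.5]
(0.4841, -0.1505, 0.077) [288.3 249.8]
(0.555, -0.1711, 0.079) [317.9 245.5]
(0.4532, -0.1742, 0.079) [281.7 257.7]
(0.453, -0.1997, 0.079) [286.8 263.4]
[[209 206 212 209 214 216 220 221 221 221 221 220 219 221 219 215 213 216
  212 208 203 173 127 122 146 168 181 183 164 138 112  98]
 [214 206 199 195 197 207 215 216 217 217 217 217 218 213 214 200 193 199
  194 201 202 178 131 119 135 154 164 158 124  99  86  86]
 [216 211 208 206 206 212 215 217 216 215 215 216 216 216 216 210 204 208
  206 210 210 196 148 116 126 138 139 
[... 2114 characters left out ...]
2 207 197 185 176 160 146 130 117]
 [215 214 213 209 198 192 187 193 204 210 215 215 217 217 221 219 219 218
  216 216 212 209 201 192 178 165 156 139 125 111 103  95]
 [215 206 208 212 209 213 214 213 214 217 216 217 219 219 219 217 219 213
  209 202 197 187 177 162 145 130 120 108  99  95  94  91]
 [202 202 208 213 217 216 215 218 216 219 215 219 219 216 215 211 209 200
  189 182 169 152 138 123 114 104  98  94  91  88  91  91]
 [187 188 203 210 215 218 218 217 217 216 220 217 213 209 204 195 187 173
  160 146 131 115 104  99  96  90  87  91  88  89  90  89]
 [174 173 189 202 211 216 219 218 216 214 211 207 199 190 178 165 152 139
  124 111 104 101  95  94  92  88  91  92  87  86  83  79]]
```

Both triangulations agree with the top-view estimate to within the calibration, about 1–2 mm. I go down to pad height, centred at y≈-0.172, and close to just outside the contact width.

send_rows --dr '[[0,0,0],[0,0,0],[0,0,0],[0,0,0],[0,0,0],[0,0,0],[0,0,0],[0,0,0]]' --xyz '[[-0.05,0.3,0],[-0.05,0.3,1],[-0.05,0.3,2.2],[-0.05,0.3,3.4],[-0.05,0.3,4.3],[-0.05,0.3,4.3],[-0.05,0.3,4.3],[-0.05,0.3,4.3]]' --jaw '[100,100,100,100,100,90,80,75]'

```text
time_s: 19.55
eef_pos: [0.516, -0.1721, 0.0665]
eef_rot: [0.0, 0.999, 0.037, 0.0]
wrist_force: [-0.4, -0.6, -0.1]
opening: 0.751
grasp_force: 0.0
```

```bash
python3 go.py .516 -.175 .067 -85.7
```

```text
t 19.55 pos [ 0.516  -0.1721  0.0665] yaw -85.72 open 0.751 F [-0.4 -0.6 -0.1] g 0.0 q [-0.54  0.35  1.81 -0.    0.98  0.96]
xyz [-0.02  0.29 -0.05] dr [ 0.01 -0.01 -0.  ]
```

send_rows --dr '[[0,0,0],[0,0,0],[0,0,0],[0,0,0],[0,0,0],[0,0,0],[0,0,0],[0,0,0]]' --xyz '[[0,-0.2,0],[0,-0.4,0],[0,-0.5,0],[0,-0.6,0],[0,-0.6,0],[0,-0.6,0],[0,-0.6,0],[0,-0.6,0]]' --jaw '[75,75,75,75,75,75,75,75]'

```text
time_s: 20.55
eef_pos: [0.5152, -0.166, 0.066]
eef_rot: [0.0, 0.999, 0.037, 0.0]
wrist_force: [-0.1, 0.1, 0.8]
opening: 0.749
grasp_force: 0.0
```

```bash
python3 go.py .516 -.175 .067 -85.7
```

```text
t 20.55 pos [ 0.5152 -0.166   0.066 ] yaw -85.73 open 0.749 F [-0.1  0.1  0.8] g 0.0 q [-0.53  0.35  1.82 -0.    0.98  0.97]
xyz [ 0.01  0.91 -0.1 ] dr [ 0.  0. -0.]
```

Not touching yet; another 2 mm.

send_rows --dr '[[0,0,0],[0,0,0],[0,0,0],[0,0,0],[0,0,0],[0,0,0],[0,0,0],[0,0,0]]' --xyz '[[0,-0.1,0],[0,-0.15,0],[0,-0.2,0],[0,-0.2,0],[0,-0.2,0],[0,-0.2,0],[0,-0.2,0],[0,-0.2,0]]' --jaw '[75,75,75,75,75,75,75,75]'

```text
time_s: 21.55
eef_pos: [0.5152, -0.1656, 0.0659]
eef_rot: [0.001, 0.999, 0.037, 0.0]
wrist_force: [0.4, -8.3, -4.4]
opening: 0.75
grasp_force: 4.0
```

```bash
python3 go.py .516 -.175 .067 -85.7
```

```text
t 21.55 pos [ 0.5152 -0.1656  0.0659] yaw -85.73 open 0.750 F [ 0.4 -8.3 -4.4] g 4.0 q [-0.53  0.35  1.82 -0.    0.97  0.97]
xyz [ 0.01  0.94 -0.11] dr [ 0.03 -0.   -0.01]
```

Contact with the handle puts its back face at y≈-0.1977. I shift the tool to the pressure-point centre (y≈-0.1747) and close to just short of the trigger.

send_rows --dr '[[0,0,0],[0,0,0],[0,0,0],[0,0,0],[0,0,0],[0,0,0],[0,0,0],[0,0,0]]' --xyz '[[0,0.3,0],[0,0.6,0],[0,0.9,0],[0,1.05,0],[0,1.05,0],[0,1.05,0],[0,1.05,0],[0,1.05,0]]' --jaw '[75,75,75,75,75,75,75,75]'

```text
time_s: 22.55
eef_pos: [0.5158, -0.1743, 0.066]
eef_rot: [-0.0, 0.999, 0.037, -0.0]
wrist_force: [0.4, 1.9, 0.8]
opening: 0.753
grasp_force: 0.8
```

```bash
python3 go.py .516 -.1747 .067 -85.7
```

```text
t 22.55 pos [ 0.5158 -0.1743  0.066 ] yaw -85.71 open 0.753 F [0.4 1.9 0.8] g 0.8 q [-0.54  0.36  1.81  0.    0.98  0.95]
xyz [ 0.01  0.05 -0.1 ] dr [-0. -0. -0.]
```

The 1.9 N reading shows the trigger finger just touching, which agrees with the 56 mm. Now I squeeze to the pressure point and hold.

send_rows --dr '[[0,0,0],[0,0,0],[0,0,0],[0,0,0],[0,0,0],[0,0,0],[0,0,0],[0,0,0]]' --xyz '[[0,0.03,0],[0,0.03,0],[0,0.03,0],[0,0.03,0],[0,0.03,0],[0,0.03,0],[0,0.03,0],[0,0.03,0]]' --jaw '[64,54,54,54,54,54,54,54]'

```text
time_s: 23.55
eef_pos: [0.5158, -0.1747, 0.066]
eef_rot: [-0.0, 0.999, 0.037, -0.0]
wrist_force: [-0.7, 2.9, 2.9]
opening: 0.541
grasp_force: 1.7
```

```bash
python3 go.py .516 -.1777 .066 -85.7
```

```text
t 23.55 pos [ 0.5158 -0.1747  0.066 ] yaw -85.72 open 0.541 F [-0.7  2.9  2.9] g 1.7 q [-0.54  0.36  1.81  0.    0.98  0.95]
xyz [-0.01  0.3  -0.  ] dr [-0.  0. -0.]
```

send_rows --dr '[[0,0,0],[0,0,0],[0,0,0],[0,0,0],[0,0,0],[0,0,0],[0,0,0],[0,0,0]]' --xyz '[[0,0.03,0],[0,0.03,0],[0,0.03,0],[0,0.03,0],[0,0.03,0],[0,0.03,0],[0,0.03,0],[0,0.03,0]]' --jaw '[53.3,53.3,53.3,53.3,53.3,53.3,53.3,53.3]'

```text
time_s: 24.55
eef_pos: [0.5159, -0.1749, 0.066]
eef_rot: [-0.0, 0.999, 0.037, -0.0]
wrist_force: [-2.6, 4.0, 5.3]
opening: 0.536
grasp_force: 6.5
```

```bash
python3 go.py .516 -.1777 .066 -85.7
```

```text
t 24.55 pos [ 0.5159 -0.1749  0.066 ] yaw -85.72 open 0.536 F [-2.6  4.   5.3] g 6.5 q [-0.54  0.36  1.81  0.    0.98  0.95]
xyz [-0.01  0.28  0.  ] dr [-0.  0. -0.]
```

The pad force is 6.5 N with the opening stuck at 46 mm, so the trigger is firmly at the pressure point. Next is the second stage.

send_rows --dr '[[0,0,0],[0,0,0],[0,0,0],[0,0,0],[0,0,0],[0,0,0],[0,0,0],[0,0,0]]' --xyz '[[0,0.2,0],[0,0.3,0],[0,0.3,0],[0,0.3,0],[0,0.3,0],[0,0.3,0],[0,0.3,0],[0,0.3,0]]' --jaw '[49,46,46,46,46,46,46,46]'

```text
time_s: 25.55
eef_pos: [0.5161, -0.1779, 0.0666]
eef_rot: [-0.0, 0.999, 0.037, -0.0]
wrist_force: [-4.5, 5.1, 10.2]
opening: 0.457
grasp_force: 9.9
```

```bash
python3 go.py .516 -.1777 .066 -85.7
```

```text
t 25.55 pos [ 0.5161 -0.1779  0.0666] yaw -85.71 open 0.457 F [-4.5  5.1 10.2] g 9.9 q [-0.55  0.36  1.8  -0.    0.98  0.95]
xyz [-0.01 -0.02  0.06] dr [-0.  0. -0.]
```

The opening is 39 mm, so the second stage is at its stop. I hold briefly more, then open fully and lift.

send_rows --dr '[[0,0,0],[0,0,0],[0,0,0],[0,0,0],[0,0,0],[0,0,0],[0,0,0],[0,0,0]]' --xyz '[[0,0,0],[0,0,0],[0,0,0],[0,-0.3,0],[0,-0.6,0],[0,-0.6,0],[0,-0.6,0],[0,-0.6,0]]' --jaw '[45.5,45.5,45.5,100,100,100,100,100]'

```text
time_s: 26.55
eef_pos: [0.5158, -0.1724, 0.066]
eef_rot: [0.0, 0.999, 0.037, 0.0]
wrist_force: [0.1, -0.2, -0.6]
opening: 1.0
grasp_force: 0.0
```

send_rows --dr '[[0,0,0],[0,0,0],[0,0,0],[0,0,0],[0,0,0],[0,0,0],[0,0,0],[0,0,0]]' --xyz '[[0,0,0],[0,0,-2],[0,0,-5],[0,0,-8],[0,0,-11],[0,0,-13],[0,0,-13],[0,0,-13]]' --jaw '[100,100,100,100,100,100,100,100]'

```text
time_s: 27.55
eef_pos: [0.5151, -0.1717, 0.1949]
eef_rot: [-0.0, 0.999, 0.037, -0.001]
wrist_force: [-0.1, -0.0, -0.3]
opening: 1.0
grasp_force: 0.0
```

```bash
python3 go.py .516 -.1777 .066 -85.7
python3 - <<'E'
from h import *
t=snap('top');s=snap('side')
o=np.zeros((600,800,3),np.uint8)
o[:,:400]=cv2.resize(t[180:300,220:300],(400,600),interpolation=cv2.INTER_CUBIC)
o[:300,400:]=cv2.resize(s[150:300,190:390],(400,300),interpolation=cv2.INTER_CUBIC)
o[300:,400:]=cv2.resize(t[110:285,120:380],(400,300))
cv2.imwrite('pics/f.png',o)
E
```

```text
t 27.55 pos [ 0.5151 -0.1717  0.1949] yaw -85.73 open 1.000 F [-0.1 -0.  -0.3] g 0.0 q [-0.54  0.17  1.74 -0.    1.24  0.96]
xyz [ 0.06  0.61 12.89] dr [-0.01  0.01 -0.  ]
```

View pics/f.png

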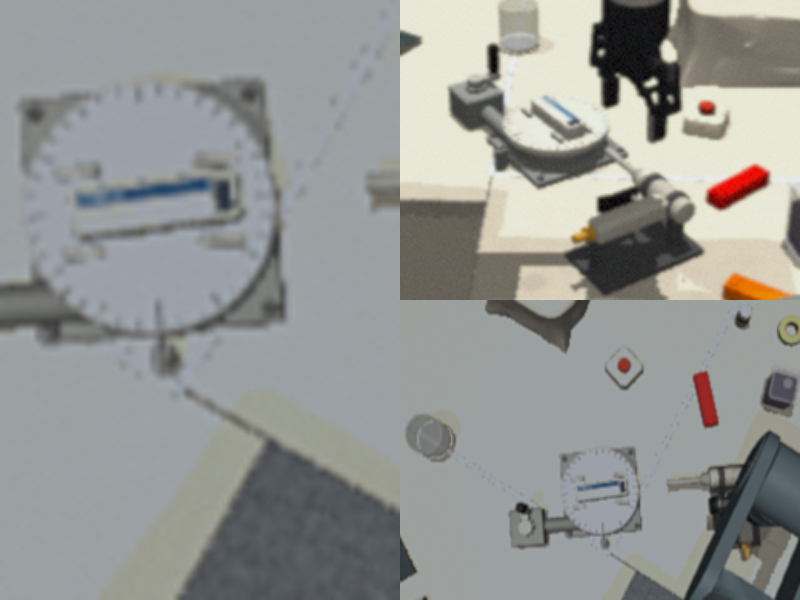

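The final picture shows the dispenser in the lugs at (155,205). The zero line at (159,305–325) meets the pointer at (165,350). The jar, beaker and timer have not moved, and the trigger is free.

```bash
python3 -c "
from bench import ctrl
print(ctrl.hand_in())"
```

```text
the job is handed in; nothing more can be done
None
```

I handed the job in at about 28 s of the 72 s allowed: the dispenser lies in the lugs with the zero line within about 1° of the pointer. The trigger then went to soft air (held up to 2 s), on to full air for about a second, and was let go completely; the jar, beaker and timer look unmoved in the final picture.

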